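Close up the chart-table instrument case

TASK

Close up the instrument case on the chart table: move the parallel rule that lies across it over to the chart and lay it there (do not drop it), flat and wholly on the sheet. Press the compass, the deck watch and the raised end of the dividers down until each is fully home in its well, and only then swing the lid over and press it fully shut. Leave the pencil cup, the mug and the cubby with its open door as they are.

Things in the scene. Friction and masses are not known exactly. Their poses are not given: they have to be found in the camera images.
- case: Fixed open oak case, 138 (x) x 170 (y) mm, walls 6 mm, rim 65 mm above the table. Origin: centre of underside; +x points to the hinge side, away from the robot. Two 76 mm square wells at x +25, y +-41 mm (compass and watch, either way round); a front well 44 x 158 mm at x -41 mm (dividers). Partitions 40 mm high. Home instruments have their tops 45 mm above the table, 20 mm under the rim.
- lid (a joint): Lid: oak panel 138 x 170 x 8 mm with a 12 mm thick grey pad inside, hinged along the top of the case's back wall. 0 = fully shut, grows as it opens (rad); 1.57 is upright, more leans away from the robot; starts 1.85 to 2.15, limit 2.3. Stiff hinge (0.9 N m of friction): stays where left, about 7 N near the free edge moves it.
- lid_hinge (a point): Point on the lid's hinge axis, in the middle of its length (case x +69 mm, 65 mm above the table). The axis runs along the case's y. Its own frame turns with the lid.
- lid_edge (a point): Point on the lid's outer face, in the middle of its width, 10 mm short of the free edge (128 mm from the hinge axis). Its z axis is the outer face's normal. With the lid shut it lies on top, 73 mm above the table.
- compass (a joint): How far the compass stands proud of its home position (m): 0 = fully home, at most 0.014; starts 0.006 to 0.013. A push fit: about 7 N moves it, and it stays where it is left.
- compass_top (a point): Centre of the flat top of the hand-bearing compass, a round white plastic puck of 66 mm diameter with a black dial, in one of the two square wells.
- watch (a joint): How far the deck watch stands proud of its home position (m): 0 = fully home, at most 0.014; starts 0.006 to 0.013. A push fit: about 7 N moves it, and it stays where it is left.
- watch_top (a point): Centre of the flat top of the deck watch, a steel block 62 mm square with a round dial, in the other square well.
- dividers (a joint): How far the dividers are tipped up (rad): 0 = lying fully home, at most 0.14; starts 0.06 to 0.13. They turn about their round head (at case y +58 mm), so the points end stands high. About 5 N on the legs near the points moves them, and they stay where they are left.
- dividers_press (a point): Middle of the top of the two steel legs of the dividers (together 26 mm wide, 133 mm long), 105 mm from the head, near the points: the place to press. The dividers lie along the front well, head to the case's +y.
- rule_grip (a point): Centre of the block grip of the grey aluminium parallel rule. The rule is 220 (x) x 45 (y) x 8 mm, 0.2 kg, and starts flat across the case's rim; the grip is a block 50 (x) x 16 (y) x 26 mm standing on the middle of its top, so this point is 21 mm above the rule's underside and 13 mm under the grip's top.
- rule_end_a (a point): Middle of the rule's +x end, half-way up its 8 mm thickness.
- rule_end_b (a point): Middle of the rule's -x end, half-way up its 8 mm thickness.
- chart: Paper chart on a thin board fixed to the table, 260 (x) x 320 (y) x 4 mm. Origin: centre of its underside. It lies on one side, left or right, and the case on the other.
- cup_center (a point): Centre, half-way up, of the clear acrylic pencil cup standing on the chart: 72 mm across, 95 mm high, pencils reaching to 139 mm above its base. Leave alone.
- mug_center (a point): Centre, half-way up, of a white mug standing behind the case: 76 mm across plus a handle on its +y side, 85 mm high. Leave alone.
- door_edge (a point): Upper corner of the free edge of the open swing door of a small oak cubby (150 x 160 x 200 mm) at the far side of the table; 185 mm above the table. The upright door, 130 mm wide and 170 mm high, runs from the cubby towards the robot (about -x) on a spring hinge at its far end, and ends at this edge. Leave alone.
Mind the look-alikes: they are no part of the job. What is shaped like the part that bears compass but red is not meant. Of the things that look like the part that bears rule_grip, the smaller one is meant.

How it is judged (in metres and radians):
On the way, in this order (a step that is already met when the one before it is completed fails the run):
1. compass, deck watch and dividers all fully home while the lid is still open (value of joint each of compass, watch below 0.0025 m and value of joint dividers below 0.025 rad and value of joint lid above 0.35 rad), for 0.2 s.
2. the lid pressed fully shut (value of joint lid below 0.03 rad), for 0.2 s.
At the end, for the whole second after the job is handed in: Lid shut within 0.03 rad; compass and watch home within 2.5 mm, dividers within 0.025 rad; rule released, still and flat on the chart, its end middles at most 5 mm beyond the sheet; cup and mug upright within 30 mm of their starts (value of joint each of compass, watch below 0.0025 m and value of joint dividers below 0.025 rad and value of joint lid below 0.03 rad and height (world z) of rule_grip below 0.031 m and angle between rule_grip's own z axis and vertical below 0.06 rad and x of rule_end_a in the frame of chart between -0.135 and 0.135 m and y of rule_end_a in the frame of chart between -0.165 and 0.165 m and x of rule_end_b in the frame of chart between -0.135 and 0.135 m and y of rule_end_b in the frame of chart between -0.165 and 0.165 m and distance of each of cup_center, mug_center from where it was at the start of the episode below 0.03 m and angle between each of cup_center, mug_center's own z axis and vertical below 0.1 rad and linear speed of rule below 0.02 m/s); the robot touches nothing.
It fails at once if the pencil cup or the mug is shoved more than 30 mm or knocked over (distance of any of cup_center, mug_center from where it was at the start of the episode above 0.03 m or angle between any of cup_center, mug_center's own z axis and vertical above 0.4 rad).
It fails at once if the cubby door is pushed more than 30 mm (distance of door_edge from where it was at the start of the episode above 0.03 m).
It fails at once if the rule is dropped from a height (linear speed of rule above 0.7 m/s and contact force between rule and the fingers below 0.05 N).
It also fails if it takes over 72 s, if anything falls off the work surface, if the arm or the gripper's body presses on something with over 40 N, if the wrist force passes 120 N, or if a joint passes its speed limit or range.

ROBOT

A 6-joint arm with a two-finger parallel gripper is mounted at the origin on the work surface. World frame = base frame: x ahead of the robot, y to its left, z up, the work surface at z = 0. Lengths are in m, angles in degrees, forces in N, time in s.
With the tool pointing down it reaches from about 0.25 to 0.8 m from the base axis. Payload 8.5 kg.
Tool frame: the origin (TCP) lies midway between the tips of the shut fingers; the grasp point (between the pads) lies 19 mm behind it (r.grip_point_offset is the distance from the TCP to the grasp point, in m); z points along the fingers, y is the line along which they close (so a half turn about z gives the same grasp; the last joint's range is limited). The gripper opens to 85 mm and grips with 20 to 120 N. Pads are 22 mm wide; open, the fingers measure 114 mm over their backs; the gripper's body (76 mm by 85 mm) begins 54 mm behind the grasp point. The pads swing forward as they close: fully open they stand 13 mm farther back than shut.
Start: joints at [63.77, 13.648, -0.773, 75.585, 0, 90], TCP at [0.232, 0.471, 0.231] pointing down, gripper open.
Joint ranges: [-152.45, 152.45], [-59.26, 108.67], [-65.41, 83.53], [-104.44, 129.93], [-82.83, 76.93], [-180, 180]. Speed limits (degrees/s): [127.2, 127.2, 159.86, 180, 180, 180].

INTERFACE

Orientations are given as a 3x3 rotation matrix whose columns are the frame's x, y, z axes.
In Python, from cell import r, read_camera gives the robot as it stands. The module is installed in compiled form; this text tells all that it offers.
- The arm moves only by the tool arm_command, never from a script. Its argument "rows" is a list of rows, each an object of numbers: "tx", "ty", "tz": the shift along the tool's x, y, z in m; "wx", "wy", "wz": the turn, a rotation vector about the tool's x, y, z in degrees; "claw": the opening, from 0 (shut) to 1 (fully open). In form: [{"tx": .., "ty": .., "tz": .., "wx": .., "wy": .., "wz": .., "claw": ..}, ...]. A call has 1 to 5 rows; each row is the pose to reach, as a shift and turn from the pose commanded when the call began, along the tool's axes at that moment; what a row does not reach only later rows make up. A row lasts 1/8 s, in which the tool goes at most 62.5 mm and 10.7 degrees, less where a joint would pass 70% of its speed; a pose out of reach is approached as far as the arm can. A call with a gripper value outside its range is refused whole. The fingers move at their own pace and stop on an object; the grip force is fixed at half the most. Time passes only in rows, so rows that repeat a pose let the fingers close. It gives the time, the measured TCP pose, the force, the opening and the grip force at its end, in the units of the state.
- r.read_state(): the state, without advancing time (a new reading comes with each control period).
- read_camera(name): name is "scene" or "side" or "wrist"; returns a dict with "pixels" (400x640x3 uint8, red, green, blue), "vertical_fov" (degrees; the focal length in pixels is half the picture's height over the tangent of half this angle, whatever the lens; pixels are square), "cx", "cy" (the principal point, pixels), "camera_from_world" (4x4, takes a point from world to camera coordinates). Camera axes: x right, y down, z forward; pixel columns grow to the right and rows downward; lengths in m; the calibration is good to about 2 mm. A picture is of the moment at which its call begins. There is no depth.
- r.hand_in(): hands the job in; it is judged then, once.
The state is a dict: "time_s": time; "joint_positions": joint angles; "dq": joint speeds; "effort": joint torques, N m; "position": TCP position; "eef_rot": TCP orientation; "contact_force": force on the tool from outside, world axes, zero at the start; "wrist_torque": the same for the moment, N m; "width": opening from 0.0 (shut) to 1.0 (fully open); "finger_force": force on a finger pad.
Only numpy, scipy, OpenCV 4.12 (cv2) and the standard library are available. Lean on these libraries where they do the work, as an engineer would, in place of code of your own. Each camera call takes 0.05 s, during which the arm holds its last target. There are 200 camera calls.

## Working session

There is one attempt and no reset: what is moved stays moved. The work goes in short steps, Python scripts to look and compute and a tool call to move; the robot and the scene stay as the last step left them, time stands still between calls to the robot, and variables do not carry over. Pictures are saved under pics/ and viewed, at most 10 in all, crops included, and the job is handed in when it is done.

Besides the shell and the picture viewer there is one more tool, called after "Call:" in YAML: its name, and indented under it one key for each argument. arm_command: Moves the arm, as the interface text tells. Its arguments: {"type":"object","properties":{"rows":{"type":"array"}},"required":["rows"]}

```bash
mkdir -p pics; cat > h.py <<'E'
import numpy as np, cv2
from cell import r, read_camera
def snap(n,f=None):
    c=read_camera(n)
    if f: cv2.imwrite(f'pics/{f}.png',c['pixels'][:,:,::-1])
    return c
def ray(c,u,v):
    f=200/np.tan(np.radians(c['vertical_fov'])/2)
    M=np.array(c['camera_from_world']);R=M[:3,:3];o=-R.T@M[:3,3]
    d=R.T@np.array([(u-c['cx'])/f,(v-c['cy'])/f,1]);return o,d
def plane(c,u,v,z):
    o,d=ray(c,u,v);return (o+d*(z-o[2])/d[2]).round(4)
def proj(c,p):
    f=200/np.tan(np.radians(c['vertical_fov'])/2)
    M=np.array(c['camera_from_world']);q=M[:3,:3]@np.array(p)+M[:3,3]
    return (q[:2]/q[2]*f+[c['cx'],c['cy']]).round(1)
def tool(p):
    "shift in tool axes from measured pose to world p"
    s=r.read_state();return (np.array(s['eef_rot']).T@(np.array(p)-np.array(s['position']))).round(4)
E
python3 - <<'E'
from h import *
import pickle
cs={n:snap(n) for n in('scene','side','wrist')}
pickle.dump(cs,open('c0.pkl','wb'))
for n in cs:
  c=cs[n];print(n,c['vertical_fov'],c['cx'],c['cy'],np.round(ray(c,320,200),3).tolist())
  cv2.imwrite(f'pics/a_{n}.png',c['pixels'][:,:,::-1])
s=r.read_state();print(s)
E
```

```text
scene 57.18247165747662 318.51325771962894 202.17530944015738 [[0.846, 0.498, 0.882], [-0.367, -0.504, -0.782]]
side 55.301746044622504 323.00916558999637 200.16803676748674 [[0.458, -0.702, 0.701], [0.017, 0.786, -0.618]]
wrist 64.52508361967777 321.8680796890125 193.6981585147019 [[0.159, 0.508, 0.374], [0.3, -0.154, -0.942]]
{'time_s': 0.15, 'joint_positions': array([ 6.37701799e+01,  1.36745198e+01, -8.07009390e-01,  7.55827168e+01,
       -5.58050385e-05,  8.99979125e+01]), 'dq': array([-0.14708071, -0.0744575 ,  0.10258189, -0.00529828, -0.00231223,
        0.0496911 ]), 'effort': array([ 5.02751082e-04, -5.39076269e+01,  3.46598160e+01,  1.45320233e-02,
        6.07980405e-05, -3.97673190e-06]), 'position': array([0.23189574, 0.47065519, 0.23080404]), 'eef_rot': array([[-8.97044565e-01,  4.41939818e-01, -4.94712253e-04],
       [ 4.41940095e-01,  8.97044001e-01, -1.00627227e-03],
       [-9.33127556e-07, -1.12130426e-03, -9.99999371e-01]]), 'contact_force': array([-0.48554974, -0.9266944 ,  0.94803886]), 'wrist_torque': array([-0.01353029, -0.03050344, -0.03290109]), 'finger_force': 0.0, 'width': 0.9990711395964863}
```

View pics/a_scene.png

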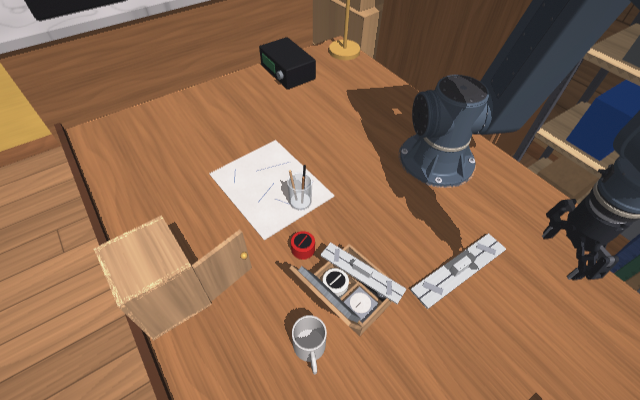

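View pics/a_side.png

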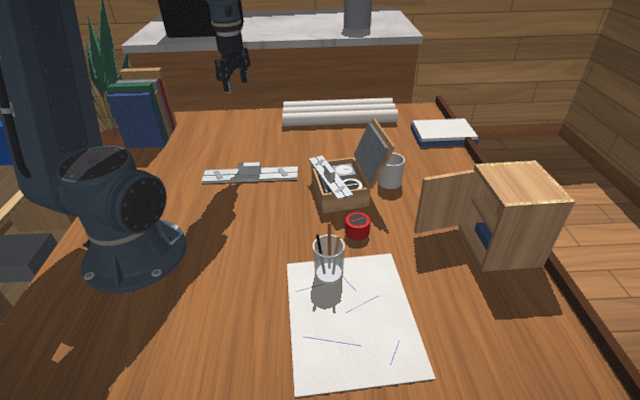

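The scene view shows the case at about (350,290) with a rule across it (325,248)-(402,297). A larger look-alike rule lies on the table at (458,270), and the red look-alike puck is at (302,244). The chart is at (270,188) with the cup at (300,190) on it, and the mug is at (310,342). The smaller rule lies across the case as the task describes, so I'll enlarge it to confirm.

```bash
python3 - <<'E'
import cv2,numpy as np
a=cv2.imread('pics/a_scene.png')[225:340,270:430];b=cv2.imread('pics/a_side.png')[110:225,280:440]
im=np.vstack([cv2.resize(x,None,fx=2.6*1.9,fy=2.6,interpolation=2) if 0 else cv2.resize(x,(800//2*1,288),interpolation=2) for x in (a,b)])
im=np.hstack([cv2.resize(x,(400,288),interpolation=cv2.INTER_CUBIC) for x in(a,b)])
cv2.imwrite('pics/b.png',im)
E
```

```text
(no output)
```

View pics/b.png

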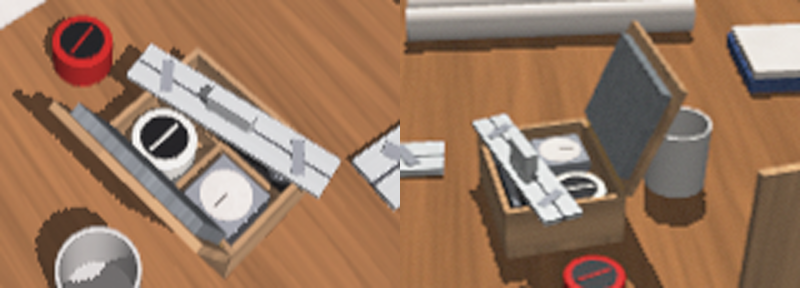

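The crop confirms it. The smaller rule lies over the front well with its ends at about scene (326,249) and (402,296). The black-dial white compass is at (336,282), the square watch at (360,303), and the red puck is separate.

```bash
python3 - <<'E'
from h import *
import pickle
cs=pickle.load(open('c0.pkl','rb'));c=cs['scene'];d=cs['side']
for n,u,v,z in[('endS-y',325.6,249,.073),('end+y',402.4,295.8,.073),('compass',336,281.8,.054),('watch',360.4,303.4,.054),('ch1',276,141,.004),('ch2',333,193,.004),('ch3',265,237,.004),('ch4',210,174,.004),('cupbase',298,206,.004),('mugtop',311,329,.085),('door',245,233,.185),('red',302,240,.04),('bigA',425,298,.008),('bigB',495,242,.008)]: print(n,plane(c,u,v,z))
# side: crop coords/2.5+off
k=lambda x,y:((x-400)/2.5+280,y/2.5+110)
for n,x,y,z in[('end+y',488,117,.073),('end-y',560,213,.073),('watch',558,150,.054),('compass',582,184,.054),('mugtop',688,122,.085)]: print('side',n,plane(d,*k(x,y),z))
for n,u,v,z in[('ch',288,263,.004),('ch',391,254,.004),('ch',434,378,.004),('ch',296,391,.004),('cuptop',328,246,.099),('cupbase',328,275,.004),('door',418,179,.185)]: print('side',n,plane(d,u,v,z))
# chart mask
for nm,cc in cs.items():
  p=cc['pixels'].astype(int);m=((p.min(2)>200)).astype('uint8')
  cn=max(cv2.findContours(m,0,2)[0],key=cv2.contourArea) if m.any() else None
  if cn is not None and nm!='wrist':
    q=cv2.boxPoints(cv2.minAreaRect(cn));a=cv2.approxPolyDP(cv2.convexHull(cn),8,True)[:,0];print(nm,[(t.tolist(),plane(cc,*t,.004)[:2].tolist()) for t in a])
E
```

```text
endS-y [0.5459 0.1156 0.073 ]
end+y [0.4695 0.32   0.073 ]
compass [0.5713 0.1971 0.054 ]
watch [0.5562 0.2742 0.054 ]
ch1 [ 0.4127 -0.3708  0.004 ]
ch2 [ 0.3852 -0.0688  0.004 ]
ch3 [ 0.6398 -0.0446  0.004 ]
ch4 [ 0.6684 -0.3532  0.004 ]
cupbase [ 0.503  -0.0861  0.004 ]
mugtop [0.6924 0.2679 0.085 ]
door [0.7145 0.0327 0.185 ]
red [0.5703 0.0415 0.04  ]
bigA [0.3957 0.3423 0.008 ]
bigB [0.1122 0.3329 0.008 ]
side end+y [0.4683 0.3136 0.073 ]
side end-y [0.5402 0.1122 0.073 ]
side watch [0.5514 0.2623 0.054 ]
side compass [0.5729 0.19   0.054 ]
side mugtop [0.7078 0.265  0.085 ]
side ch [ 0.3887 -0.0603  0.004 ]
side ch [ 0.6446 -0.0461  0.004 ]
side ch [ 0.6656 -0.3614  0.004 ]
side ch [ 0.4114 -0.3714  0.004 ]
side cuptop [ 0.4852 -0.1029  0.099 ]
side cupbase [ 0.4842 -0.1041  0.004 ]
side door [0.7028 0.0168 0.185 ]
scene [([276, 141], [0.4127, -0.3708]), ([333, 195], [0.3899, -0.0622]), ([263, 238], [0.6461, -0.0449]), ([210, 174], [0.6684, -0.3532])]
side [([390, 254], [0.6422, -0.0459]), ([434, 378], [0.6656, -0.3614]), ([295, 395], [0.4096, -0.3784]), ([287, 265], [0.3864, -0.0667])]
```

```bash
cat >> h.py <<'E'
from scipy.spatial.transform import Rotation as Ro
def go(p,yaw,tilt=0):
    "tool-down pose, tool y at world angle yaw; tilt=rotation about tool x (deg)"
    s=r.read_state();R0=np.array(s['eef_rot'])
    a=np.radians(yaw);y=np.array([np.cos(a),np.sin(a),0]);z=np.array([0,0,-1.]);
    R=np.c_[np.cross(y,z),y,z]@Ro.from_euler('x',tilt,degrees=True).as_matrix()
    print('t',tool(p),'w',Ro.from_matrix(R0.T@R).as_rotvec(degrees=True).round(1))
E
python3 - <<'E'
from h import *
go([.5065,.2155,.19],20)
E
```

```text
t [-0.3591 -0.1075  0.0409] w [-0.1  0.  43.8]
```

Call:
arm_command:
  rows:
    - {"tx": -0.06,"ty": -0.018,"tz": 0,"wz": 10,"claw": 1}
    - {"tx": -0.12,"ty": -0.036,"tz": 0,"wz": 20,"claw": 1}
    - {"tx": -0.18,"ty": -0.054,"tz": 0.01,"wz": 30,"claw": 1}
    - {"tx": -0.24,"ty": -0.072,"tz": 0.02,"wz": 40,"claw": 1}
    - {"tx": -0.3,"ty": -0.09,"tz": 0.03,"wz": 43.8,"claw": 1}

```text
$.rows[0]: bad value
```

```bash
python3 - <<'E'
from h import *
go([.5065,.2155,.19],20)
E
```

```text
t [-0.3591 -0.1075  0.0409] w [-0.1  0.  43.8]
```

Call:
arm_command:
  rows:
    - {"tx": -0.06,"ty": -0.018,"tz": 0,"wx": 0,"wy": 0,"wz": 10,"claw": 1}
    - {"tx": -0.12,"ty": -0.036,"tz": 0,"wx": 0,"wy": 0,"wz": 20,"claw": 1}
    - {"tx": -0.18,"ty": -0.054,"tz": 0.01,"wx": 0,"wy": 0,"wz": 30,"claw": 1}
    - {"tx": -0.24,"ty": -0.072,"tz": 0.02,"wx": 0,"wy": 0,"wz": 40,"claw": 1}
    - {"tx": -0.3,"ty": -0.09,"tz": 0.03,"wx": 0,"wy": 0,"wz": 44,"claw": 1}

```text
time_s: 0.78
position: [0.4603, 0.2581, 0.2014]
eef_rot: [[-0.335, 0.942, 0.0], [0.942, 0.335, 0.0], [0.0, 0.0, -1.0]]
contact_force: [0.5, 0.5, 0.6]
width: 1.0
finger_force: 0.0
```

```bash
python3 - <<'E'
from h import *
go([.5065,.2155,.19],20)
E
```

```text
t [-0.0556  0.0293  0.0114] w [ 0.  -0.  -0.4]
```

Call:
arm_command:
  rows:
    - {"tx": -0.055,"ty": 0.029,"tz": 0.01,"wx": 0,"wy": 0,"wz": 0,"claw": 1}
    - {"tx": -0.055,"ty": 0.029,"tz": 0.01,"wx": 0,"wy": 0,"wz": 0,"claw": 1}
    - {"tx": -0.055,"ty": 0.029,"tz": 0.01,"wx": 0,"wy": 0,"wz": 0,"claw": 0.8}

```text
time_s: 1.15
position: [0.5048, 0.2174, 0.1914]
eef_rot: [[-0.337, 0.941, -0.001], [0.941, 0.337, -0.0], [0.0, -0.001, -1.0]]
contact_force: [-0.7, 0.0, -0.7]
width: 0.819
finger_force: 0.0
```

```bash
python3 - <<'E'
from h import *
import pickle
cs={n:snap(n,'c_'+n) for n in('wrist','scene')}
pickle.dump(cs,open('c1.pkl','wb'));print(r.read_state()['position'])
E
```

```text
[0.50429816 0.21844909 0.19192621]
```

View pics/c_wrist.png

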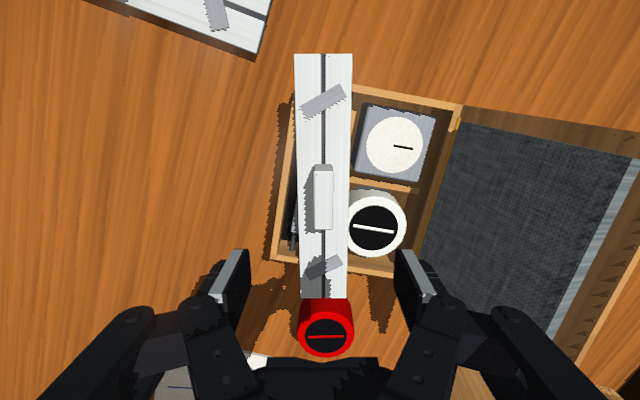

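The wrist view shows the rule at columns 295-352 and rows 54-298, with its grip top at about (324,197). The watch is at (394,145), the compass at (375,227) and the case's hinge-side rim corner at (462,104). The red puck is at (326,335).

```bash
python3 - <<'E'
from h import *
import pickle
cs=pickle.load(open('c1.pkl','rb'));c=cs['wrist']
for n,u,v,z in[('end+y',323.5,54,.073),('end-y',323.5,298,.073),('grip',324,197,.099),('watchdial',394,145,.055),('compass',375,228,.055),('rim hinge+y',462,104,.065),('rim f -y',272,260,.065),('rim near+y edge a',355,87,.065),('rim -y edge a',354,270,.065),('lidcorner pad ends?',462,122,.065),('lidb',425,260,.065)]: print(n,plane(c,u,v,z))
a=plane(c,323.5,54,.073)-plane(c,323.5,298,.073);print(np.linalg.norm(a),np.degrees(np.arctan2(a[1],a[0])))
go([.5065,.2155,.076],20)
E
```

```text
end+y [0.4703 0.3193 0.073 ]
end-y [0.5445 0.1131 0.073 ]
grip [0.5063 0.2199 0.099 ]
watchdial [0.5535 0.2723 0.055 ]
compass [0.5688 0.1925 0.055 ]
rim hinge+y [0.5896 0.3228 0.065 ]
rim f -y [0.4852 0.1316 0.065 ]
rim near+y edge a [0.5022 0.3055 0.065 ]
rim -y edge a [0.5636 0.1479 0.065 ]
lidcorner pad ends? [0.5964 0.3099 0.065 ]
lidb [0.624  0.1813 0.065 ]
0.21914397094147944 109.79100443322898
t [-0.0035  0.0011  0.1159] w [-0.  -0.  -0.2]
```

Call:
arm_command:
  rows:
    - {"tx": -0.002,"ty": 0.002,"tz": 0.055,"wx": 0,"wy": 0,"wz": 0,"claw": 0.6}
    - {"tx": -0.002,"ty": 0.002,"tz": 0.09,"wx": 0,"wy": 0,"wz": 0,"claw": 0.5}
    - {"tx": -0.002,"ty": 0.002,"tz": 0.108,"wx": 0,"wy": 0,"wz": 0,"claw": 0.5}
    - {"tx": -0.002,"ty": 0.002,"tz": 0.1155,"wx": 0,"wy": 0,"wz": 0,"claw": 0.5}
    - {"tx": -0.002,"ty": 0.002,"tz": 0.1155,"wx": 0,"wy": 0,"wz": 0,"claw": 0.4}

```text
time_s: 1.88
position: [0.5072, 0.2172, 0.0766]
eef_rot: [[-0.34, 0.941, 0.0], [0.941, 0.34, 0.0], [0.0, 0.0, -1.0]]
contact_force: [-0.7, 0.3, -0.0]
width: 0.403
finger_force: 0.0
```

Call:
arm_command:
  rows:
    - {"tx": 0,"ty": 0,"tz": 0,"wx": 0,"wy": 0,"wz": 0,"claw": 0}
    - {"tx": 0,"ty": 0,"tz": 0,"wx": 0,"wy": 0,"wz": 0,"claw": 0}
    - {"tx": 0,"ty": 0,"tz": 0,"wx": 0,"wy": 0,"wz": 0,"claw": 0}
    - {"tx": 0,"ty": 0,"tz": 0,"wx": 0,"wy": 0,"wz": 0,"claw": 0}
    - {"tx": 0,"ty": 0,"tz": 0,"wx": 0,"wy": 0,"wz": 0,"claw": 0}

```text
time_s: 2.5
position: [0.5081, 0.217, 0.0775]
eef_rot: [[-0.338, 0.941, 0.002], [0.941, 0.338, 0.001], [0.001, 0.002, -1.0]]
contact_force: [-2.2, 0.8, 6.6]
width: 0.173
finger_force: 59.9
```

Call:
arm_command:
  rows:
    - {"tx": 0,"ty": 0,"tz": -0.02,"wx": 0,"wy": 0,"wz": 0,"claw": 0}
    - {"tx": 0,"ty": 0,"tz": -0.06,"wx": 0,"wy": 0,"wz": 0,"claw": 0}
    - {"tx": 0,"ty": 0,"tz": -0.11,"wx": 0,"wy": 0,"wz": 0,"claw": 0}
    - {"tx": 0,"ty": 0,"tz": -0.16,"wx": 0,"wy": 0,"wz": 0,"claw": 0}
    - {"tx": 0,"ty": 0,"tz": -0.18,"wx": 0,"wy": 0,"wz": 0,"claw": 0}

```text
time_s: 3.12
position: [0.5084, 0.2167, 0.2596]
eef_rot: [[-0.338, 0.941, 0.004], [0.941, 0.338, 0.002], [0.0, 0.004, -1.0]]
contact_force: [-0.7, 0.2, -2.4]
width: 0.176
finger_force: 59.1
```

```bash
python3 - <<'E'
from h import *
go([.533,-.268,.255],95)
E
```

```text
t [-0.4645 -0.1407  0.004 ] w [  0.2   0.2 -75.2]
```

Call:
arm_command:
  rows:
    - {"tx": -0.04,"ty": -0.012,"tz": 0,"wx": 0,"wy": 0,"wz": -6,"claw": 0}
    - {"tx": -0.09,"ty": -0.027,"tz": 0,"wx": 0,"wy": 0,"wz": -14,"claw": 0}
    - {"tx": -0.14,"ty": -0.042,"tz": 0,"wx": 0,"wy": 0,"wz": -22,"claw": 0}
    - {"tx": -0.19,"ty": -0.057,"tz": 0,"wx": 0,"wy": 0,"wz": -30,"claw": 0}
    - {"tx": -0.24,"ty": -0.072,"tz": 0,"wx": 0,"wy": 0,"wz": -38,"claw": 0}

```text
time_s: 3.75
position: [0.5207, -0.0355, 0.2565]
eef_rot: [[-0.848, 0.529, 0.0], [0.529, 0.848, -0.0], [-0.0, -0.0, -1.0]]
contact_force: [0.6, 0.5, -2.2]
width: 0.178
finger_force: 59.0
```

```bash
python3 - <<'E'
from h import *
go([.533,-.268,.255],95)
E
```

```text
t [-0.1335 -0.1908  0.0015] w [ -0.   0. -37.]
```

Call:
arm_command:
  rows:
    - {"tx": -0.03,"ty": -0.042,"tz": 0,"wx": 0,"wy": 0,"wz": -8,"claw": 0}
    - {"tx": -0.06,"ty": -0.086,"tz": 0,"wx": 0,"wy": 0,"wz": -16,"claw": 0}
    - {"tx": -0.09,"ty": -0.129,"tz": 0,"wx": 0,"wy": 0,"wz": -25,"claw": 0}
    - {"tx": -0.12,"ty": -0.17,"tz": 0,"wx": 0,"wy": 0,"wz": -33,"claw": 0}
    - {"tx": -0.1335,"ty": -0.191,"tz": 0,"wx": 0,"wy": 0,"wz": -37,"claw": 0}

```text
time_s: 4.38
position: [0.5317, -0.2692, 0.256]
eef_rot: [[-0.996, -0.084, -0.0], [-0.084, 0.996, -0.0], [0.0, -0.0, -1.0]]
contact_force: [-0.1, 0.4, -2.8]
width: 0.171
finger_force: 59.1
```

```bash
python3 - <<'E'
from h import *
go([.533,-.268,.03],95)
c=snap('side','d_side');snap('scene','d_scene')
E
```

```text
t [-0.0015  0.0011  0.226 ] w [-0.  -0.  -0.2]
```

View pics/d_side.png

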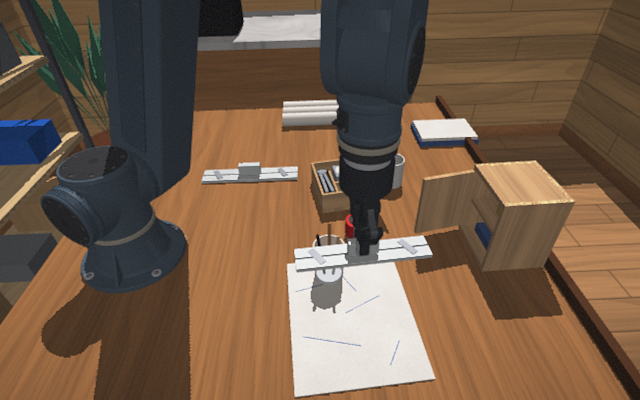

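The side view shows the rule held level above the chart, with its ends at (297,257) and (432,245). It is clear of the cup at (328,265).

Call:
arm_command:
  rows:
    - {"tx": 0,"ty": 0,"tz": 0.05,"wx": 0,"wy": 0,"wz": 0,"claw": 0}
    - {"tx": 0,"ty": 0,"tz": 0.1,"wx": 0,"wy": 0,"wz": 0,"claw": 0}
    - {"tx": 0,"ty": 0,"tz": 0.15,"wx": 0,"wy": 0,"wz": 0,"claw": 0}
    - {"tx": 0,"ty": 0,"tz": 0.2,"wx": 0,"wy": 0,"wz": 0,"claw": 0}
    - {"tx": 0,"ty": 0,"tz": 0.225,"wx": 0,"wy": 0,"wz": 0,"claw": 0}

```text
time_s: 5.1
position: [0.5305, -0.2649, 0.0287]
eef_rot: [[-0.997, -0.083, -0.003], [-0.083, 0.997, 0.002], [0.003, 0.002, -1.0]]
contact_force: [-0.1, -0.1, -2.7]
width: 0.172
finger_force: 59.1
```

Call:
arm_command:
  rows:
    - {"tx": 0,"ty": 0,"tz": 0.006,"wx": 0,"wy": 0,"wz": 0,"claw": 0}
    - {"tx": 0,"ty": 0,"tz": 0.01,"wx": 0,"wy": 0,"wz": 0,"claw": 0}
    - {"tx": 0,"ty": 0,"tz": 0.013,"wx": 0,"wy": 0,"wz": 0,"claw": 0}
    - {"tx": 0,"ty": 0,"tz": 0.0135,"wx": 0,"wy": 0,"wz": 0,"claw": 0}

```text
time_s: 5.6
position: [0.5325, -0.2667, 0.0186]
eef_rot: [[-0.997, -0.083, 0.001], [-0.083, 0.997, -0.001], [-0.001, -0.001, -1.0]]
contact_force: [0.0, -0.9, -2.1]
width: 0.172
finger_force: 59.1
```

Call:
arm_command:
  rows:
    - {"tx": 0,"ty": 0,"tz": 0.001,"wx": 0,"wy": 0,"wz": 0,"claw": 0}
    - {"tx": 0,"ty": 0,"tz": 0.002,"wx": 0,"wy": 0,"wz": 0,"claw": 0}
    - {"tx": 0,"ty": 0,"tz": 0.002,"wx": 0,"wy": 0,"wz": 0,"claw": 0}
    - {"tx": 0,"ty": 0,"tz": 0.002,"wx": 0,"wy": 0,"wz": 0,"claw": 0}

```text
time_s: 6.1
position: [0.5323, -0.2667, 0.0165]
eef_rot: [[-0.997, -0.083, 0.001], [-0.083, 0.997, -0.0], [-0.001, -0.001, -1.0]]
contact_force: [-1.7, 0.7, 5.7]
width: 0.171
finger_force: 60.2
```

Call:
arm_command:
  rows:
    - {"tx": 0,"ty": 0,"tz": 0,"wx": 0,"wy": 0,"wz": 0,"claw": 0.4}
    - {"tx": 0,"ty": 0,"tz": 0,"wx": 0,"wy": 0,"wz": 0,"claw": 0.45}
    - {"tx": 0,"ty": 0,"tz": 0,"wx": 0,"wy": 0,"wz": 0,"claw": 0.5}

```text
time_s: 6.48
position: [0.5321, -0.2665, 0.0157]
eef_rot: [[-0.997, -0.083, -0.0], [-0.083, 0.997, -0.0], [0.0, -0.0, -1.0]]
contact_force: [0.3, 0.7, -1.6]
width: 0.5
finger_force: 0.0
```

Call:
arm_command:
  rows:
    - {"tx": 0,"ty": 0,"tz": -0.02,"wx": 0,"wy": 0,"wz": 0,"claw": 0.5}
    - {"tx": 0,"ty": 0,"tz": -0.06,"wx": 0,"wy": 0,"wz": 0,"claw": 0.5}
    - {"tx": 0,"ty": 0,"tz": -0.12,"wx": 0,"wy": 0,"wz": 0,"claw": 0.4}
    - {"tx": 0,"ty": 0,"tz": -0.18,"wx": 0,"wy": 0,"wz": 0,"claw": 0}
    - {"tx": 0,"ty": 0,"tz": -0.23,"wx": 0,"wy": 0,"wz": 0,"claw": 0}

```text
time_s: 7.1
position: [0.5322, -0.2665, 0.2484]
eef_rot: [[-0.997, -0.083, 0.001], [-0.083, 0.997, -0.001], [-0.001, -0.001, -1.0]]
contact_force: [0.8, -0.5, -1.0]
width: 0.011
finger_force: 0.0
```

```bash
python3 - <<'E'
from h import *
go([.5058,.1733,.255],10)
c=snap('wrist','e_wrist');snap('scene','e_scene')
E
```

```text
t [-0.0103  0.4405 -0.007 ] w [ 0.   0.1 84.8]
```

View pics/e_wrist.png

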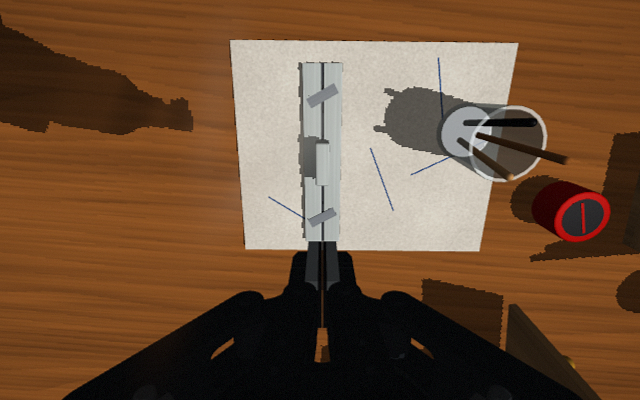

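The wrist view shows the rule flat on the sheet at (321,62)-(321,241), inside the sheet edges at rows 41 and 250. The cup at (495,140) is untouched. Next I'll press the instruments home.

Call:
arm_command:
  rows:
    - {"tx": 0,"ty": 0.04,"tz": 0,"wx": 0,"wy": 0,"wz": 8,"claw": 0}
    - {"tx": 0,"ty": 0.085,"tz": 0,"wx": 0,"wy": 0,"wz": 16,"claw": 0}
    - {"tx": 0,"ty": 0.13,"tz": 0,"wx": 0,"wy": 0,"wz": 25,"claw": 0}
    - {"tx": 0,"ty": 0.175,"tz": 0,"wx": 0,"wy": 0,"wz": 34,"claw": 0}
    - {"tx": 0,"ty": 0.22,"tz": 0,"wx": 0,"wy": 0,"wz": 43,"claw": 0}

```text
time_s: 7.82
position: [0.5133, -0.0459, 0.2451]
eef_rot: [[-0.782, 0.623, -0.001], [0.623, 0.782, -0.0], [0.0, -0.0, -1.0]]
contact_force: [0.2, -0.4, -0.2]
width: -0.0
finger_force: 0.0
```

```bash
python3 - <<'E'
from h import *
go([.5058,.1733,.2],10.5)
E
```

```text
t [0.1424 0.1668 0.0451] w [-0. -0. 41.]
```

Call:
arm_command:
  rows:
    - {"tx": 0.03,"ty": 0.035,"tz": 0,"wx": 0,"wy": 0,"wz": 9,"claw": 0}
    - {"tx": 0.06,"ty": 0.07,"tz": 0,"wx": 0,"wy": 0,"wz": 18,"claw": 0}
    - {"tx": 0.09,"ty": 0.105,"tz": 0.01,"wx": 0,"wy": 0,"wz": 27,"claw": 0}
    - {"tx": 0.12,"ty": 0.14,"tz": 0.03,"wx": 0,"wy": 0,"wz": 36,"claw": 0}
    - {"tx": 0.1424,"ty": 0.167,"tz": 0.045,"wx": 0,"wy": 0,"wz": 41,"claw": 0}

```text
time_s: 8.45
position: [0.5046, 0.1737, 0.1994]
eef_rot: [[-0.184, 0.983, -0.001], [0.983, 0.184, -0.0], [-0.0, -0.001, -1.0]]
contact_force: [1.2, 0.0, -0.7]
width: 0.001
finger_force: 0.0
```

```bash
python3 - <<'E'
from h import *
import pickle
c=snap('wrist','f_wrist');pickle.dump(c,open('c2.pkl','wb'))
for n,p in[('div',[.5058,.1733,.055]),('comp',[.5696,.1913,.055]),('watch',[.5546,.272,.055])]:print(n,proj(c,p))
go([.5058,.1733,.062],10.5)
cv2.imwrite('pics/f2.png',cv2.resize(c['pixels'][100:400,120:520,::-1],(800,600)))
E
```

```text
div [322.7 181.5]
comp [393.  175.4]
watch [400.   82.8]
t [-0.0037  0.0017  0.1355] w [-0.2 -0.1 -0. ]
```

View pics/f_wrist.png

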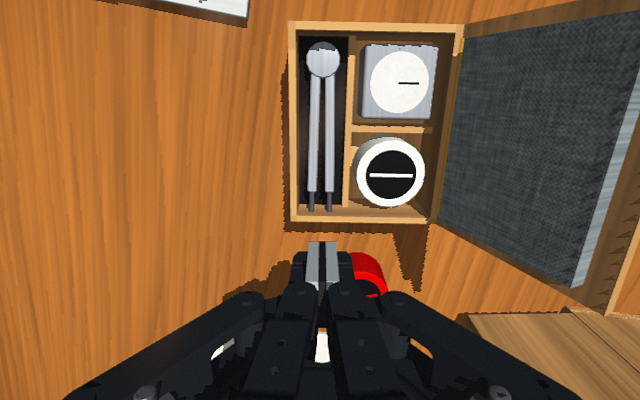

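The wrist view shows the dividers' legs at columns 314-329 near row 181, the compass at (391,173) and the watch at (399,83). All three match the computed positions.

Call:
arm_command:
  rows:
    - {"tx": -0.003,"ty": 0.001,"tz": 0.05,"wx": 0,"wy": 0,"wz": 0,"claw": 0}
    - {"tx": -0.003,"ty": 0.001,"tz": 0.1,"wx": 0,"wy": 0,"wz": 0,"claw": 0}
    - {"tx": -0.003,"ty": 0.001,"tz": 0.13,"wx": 0,"wy": 0,"wz": 0,"claw": 0}
    - {"tx": -0.003,"ty": 0.001,"tz": 0.138,"wx": 0,"wy": 0,"wz": 0,"claw": 0}
    - {"tx": -0.003,"ty": 0.001,"tz": 0.145,"wx": 0,"wy": 0,"wz": 0,"claw": 0}

```text
time_s: 9.12
position: [0.5072, 0.1693, 0.056]
eef_rot: [[-0.187, 0.982, 0.001], [0.982, 0.187, 0.0], [0.0, 0.001, -1.0]]
contact_force: [0.4, 0.4, 0.9]
width: 0.001
finger_force: 0.0
```

Call:
arm_command:
  rows:
    - {"tx": 0,"ty": 0,"tz": 0.004,"wx": 0,"wy": 0,"wz": 0,"claw": 0}
    - {"tx": 0,"ty": 0,"tz": 0.008,"wx": 0,"wy": 0,"wz": 0,"claw": 0}
    - {"tx": 0,"ty": 0,"tz": 0.0105,"wx": 0,"wy": 0,"wz": 0,"claw": 0}
    - {"tx": 0,"ty": 0,"tz": 0.0105,"wx": 0,"wy": 0,"wz": 0,"claw": 0}

```text
time_s: 9.62
position: [0.5073, 0.1694, 0.0455]
eef_rot: [[-0.187, 0.982, 0.001], [0.982, 0.187, 0.0], [0.0, 0.001, -1.0]]
contact_force: [1.5, -0.3, 2.5]
width: 0.0
finger_force: 1.3
```

Call:
arm_command:
  rows:
    - {"tx": 0,"ty": 0,"tz": 0.001,"wx": 0,"wy": 0,"wz": 0,"claw": 0}
    - {"tx": 0,"ty": 0,"tz": 0.0025,"wx": 0,"wy": 0,"wz": 0,"claw": 0}
    - {"tx": 0,"ty": 0,"tz": 0.0025,"wx": 0,"wy": 0,"wz": 0,"claw": 0}

```text
time_s: 10.0
position: [0.5075, 0.1695, 0.0444]
eef_rot: [[-0.187, 0.982, 0.002], [0.982, 0.187, 0.0], [0.0, 0.002, -1.0]]
contact_force: [-2.1, -2.6, 19.2]
width: 0.002
finger_force: 9.4
```

Call:
arm_command:
  rows:
    - {"tx": 0,"ty": 0,"tz": -0.045,"wx": 0,"wy": 0,"wz": 0,"claw": 0}
    - {"tx": 0.005,"ty": 0.029,"tz": -0.045,"wx": 0,"wy": 0,"wz": 0,"claw": 0}
    - {"tx": 0.01,"ty": 0.058,"tz": -0.045,"wx": 0,"wy": 0,"wz": 0,"claw": 0}
    - {"tx": 0.01,"ty": 0.058,"tz": -0.03,"wx": 0,"wy": 0,"wz": 0,"claw": 0}
    - {"tx": 0.01,"ty": 0.058,"tz": -0.019,"wx": 0,"wy": 0,"wz": 0,"claw": 0}

```text
time_s: 10.62
position: [0.5602, 0.1896, 0.06]
eef_rot: [[-0.187, 0.982, -0.003], [0.982, 0.187, -0.001], [-0.0, -0.003, -1.0]]
contact_force: [-0.4, 0.4, -1.1]
width: 0.001
finger_force: 0.0
```

Call:
arm_command:
  rows:
    - {"tx": 0,"ty": 0,"tz": 0.004,"wx": 0,"wy": 0,"wz": 0,"claw": 0}
    - {"tx": 0,"ty": 0,"tz": 0.008,"wx": 0,"wy": 0,"wz": 0,"claw": 0}
    - {"tx": 0,"ty": 0,"tz": 0.012,"wx": 0,"wy": 0,"wz": 0,"claw": 0}
    - {"tx": 0,"ty": 0,"tz": 0.016,"wx": 0,"wy": 0,"wz": 0,"claw": 0}
    - {"tx": 0,"ty": 0,"tz": 0.019,"wx": 0,"wy": 0,"wz": 0,"claw": 0}

```text
time_s: 11.25
position: [0.5617, 0.1899, 0.0448]
eef_rot: [[-0.187, 0.982, 0.001], [0.982, 0.187, 0.0], [0.0, 0.001, -1.0]]
contact_force: [-13.6, -3.5, 43.4]
width: -0.001
finger_force: 21.5
```

Call:
arm_command:
  rows:
    - {"tx": 0,"ty": 0,"tz": -0.045,"wx": 0,"wy": 0,"wz": 0,"claw": 0}
    - {"tx": 0.04,"ty": 0.001,"tz": -0.045,"wx": 0,"wy": 0,"wz": 0,"claw": 0}
    - {"tx": 0.082,"ty": 0.002,"tz": -0.045,"wx": 0,"wy": 0,"wz": 0,"claw": 0}
    - {"tx": 0.082,"ty": 0.002,"tz": -0.03,"wx": 0,"wy": 0,"wz": 0,"claw": 0}
    - {"tx": 0.082,"ty": 0.002,"tz": -0.019,"wx": 0,"wy": 0,"wz": 0,"claw": 0}

```text
time_s: 11.88
position: [0.5481, 0.2705, 0.0607]
eef_rot: [[-0.187, 0.982, -0.001], [0.982, 0.187, -0.001], [-0.001, -0.001, -1.0]]
contact_force: [0.2, -0.3, 0.1]
width: -0.001
finger_force: 0.0
```

Call:
arm_command:
  rows:
    - {"tx": 0,"ty": 0,"tz": 0.004,"wx": 0,"wy": 0,"wz": 0,"claw": 0}
    - {"tx": 0,"ty": 0,"tz": 0.008,"wx": 0,"wy": 0,"wz": 0,"claw": 0}
    - {"tx": 0,"ty": 0,"tz": 0.012,"wx": 0,"wy": 0,"wz": 0,"claw": 0}
    - {"tx": 0,"ty": 0,"tz": 0.016,"wx": 0,"wy": 0,"wz": 0,"claw": 0}
    - {"tx": 0,"ty": 0,"tz": 0.018,"wx": 0,"wy": 0,"wz": 0,"claw": 0}

```text
time_s: 12.5
position: [0.5489, 0.2704, 0.0449]
eef_rot: [[-0.186, 0.982, 0.001], [0.982, 0.186, -0.0], [-0.001, 0.001, -1.0]]
contact_force: [-6.1, -6.6, 27.7]
width: 0.005
finger_force: 13.7
```

Call:
arm_command:
  rows:
    - {"tx": 0,"ty": 0,"tz": -0.06,"wx": 0,"wy": 0,"wz": 0,"claw": 0}
    - {"tx": 0,"ty": 0,"tz": -0.12,"wx": 0,"wy": 0,"wz": 0,"claw": 0}
    - {"tx": 0,"ty": 0,"tz": -0.18,"wx": 0,"wy": 0,"wz": 0,"claw": 0}
    - {"tx": 0,"ty": 0,"tz": -0.225,"wx": 0,"wy": 0,"wz": 0,"claw": 0}

```text
time_s: 13.0
position: [0.5488, 0.2714, 0.2716]
eef_rot: [[-0.187, 0.982, 0.002], [0.982, 0.187, 0.002], [0.001, 0.003, -1.0]]
contact_force: [0.5, -0.2, -1.3]
width: -0.0
finger_force: 0.0
```

```bash
python3 - <<'E'
from h import *
import pickle
c=snap('side','g_side');cs=snap('scene','g_scene');pickle.dump((c,cs),open('c3.pkl','wb'))
print(r.read_state()['position'])
a=c['pixels'][105:225,300:440,::-1];b=cs['pixels'][240:370,260:420,::-1]
cv2.imwrite('pics/g.png',np.hstack([cv2.resize(a,(420,360),interpolation=2),cv2.resize(b,(380,360),interpolation=2)]))
E
```

```text
[0.55033892 0.2720481  0.2741803 ]
```

View pics/g.png

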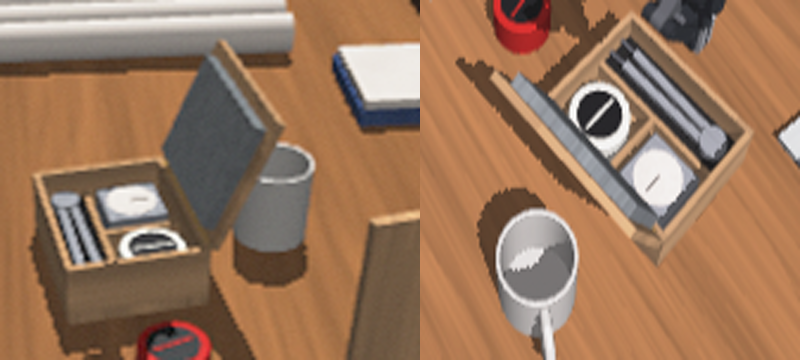

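All three instruments look home. The lid's free-edge corners are at side crop (284,128) and (222,42), and the mug stands behind the lid.

```bash
python3 - <<'E'
from h import *
import pickle
c,cs=pickle.load(open('c3.pkl','rb'))
a=np.radians(10.5);X=np.array([np.cos(a),np.sin(a),0]);Y=np.array([-X[1],X[0],0]);C=np.array([.5375,.227,0])
for u,v,y in[(284,128,-.085),(277,134,-.085),(222,42,.085)]:
  o,d=ray(c,u/3+300,v/3+105);t=(y-(o-C)@Y)/(d@Y);p=o+t*d
  dx,z=(p-C)@X-.069,p[2]-.065
  print(p.round(3),'hinge-rel',round(dx,3),round(z,3),'ang',round(np.degrees(np.arctan2(z,-dx)),1),round(np.hypot(dx,z),3))
o,d=ray(cs,0,0)
print('mug top',plane(c,272/3+300,164/3+105,.085),plane(cs,537/2.375+260-420/2.375,258/2.77+240,.085))
W=lambda x,y,z:(C+x*X+y*Y+[0,0,z]).round(4)
for b in (115,105,90): print(b,W(.069-.128*np.cos(np.radians(b))+.008*np.sin(np.radians(b)),0,.065+.128*np.sin(np.radians(b))+.008*np.cos(np.radians(b))))
E
```

```text
[0.677 0.166 0.182] hinge-rel 0.058 0.117 ang 116.1 0.131
[0.671 0.165 0.177] hinge-rel 0.052 0.112 ang 114.7 0.124
[0.648 0.334 0.184] hinge-rel 0.059 0.119 ang 116.3 0.133
mug top [0.6934 0.2612 0.085 ] [0.7005 0.2733 0.085 ]
115 [0.6657 0.2508 0.1776]
105 [0.6455 0.247  0.1866]
90 [0.6132 0.241  0.193 ]
```

Call:
arm_command:
  rows:
    - {"tx": -0.015,"ty": 0.05,"tz": 0,"wx": 0,"wy": 0,"wz": 0,"claw": 0}
    - {"tx": -0.03,"ty": 0.1,"tz": 0,"wx": 0,"wy": 0,"wz": 0,"claw": 0}
    - {"tx": -0.042,"ty": 0.147,"tz": 0,"wx": 0,"wy": 0,"wz": 0,"claw": 0}
    - {"tx": -0.042,"ty": 0.147,"tz": 0,"wx": 0,"wy": 0,"wz": 0,"claw": 0}
    - {"tx": -0.042,"ty": 0.147,"tz": 0,"wx": 0,"wy": 0,"wz": 0,"claw": 0}

```text
time_s: 13.72
position: [0.7004, 0.2572, 0.2674]
eef_rot: [[-0.187, 0.982, -0.002], [0.982, 0.187, -0.0], [0.0, -0.002, -1.0]]
contact_force: [-0.2, -0.0, 0.5]
width: -0.005
finger_force: 0.0
```

Call:
arm_command:
  rows:
    - {"tx": 0,"ty": 0,"tz": 0.04,"wx": 0,"wy": 0,"wz": 0,"claw": 0}
    - {"tx": 0,"ty": 0,"tz": 0.08,"wx": 0,"wy": 0,"wz": 0,"claw": 0}
    - {"tx": 0,"ty": 0,"tz": 0.112,"wx": 0,"wy": 0,"wz": 0,"claw": 0}
    - {"tx": 0,"ty": 0,"tz": 0.112,"wx": 0,"wy": 0,"wz": 0,"claw": 0}

```text
time_s: 14.22
position: [0.6981, 0.257, 0.1554]
eef_rot: [[-0.188, 0.982, -0.004], [0.982, 0.188, -0.001], [-0.001, -0.004, -1.0]]
contact_force: [-0.3, -0.3, 0.6]
width: -0.001
finger_force: 0.0
```

Call:
arm_command:
  rows:
    - {"tx": 0,"ty": -0.015,"tz": 0,"wx": 0,"wy": 0,"wz": 0,"claw": 0}
    - {"tx": 0,"ty": -0.03,"tz": 0,"wx": 0,"wy": 0,"wz": 0,"claw": 0}
    - {"tx": 0,"ty": -0.045,"tz": 0,"wx": 0,"wy": 0,"wz": 0,"claw": 0}
    - {"tx": 0,"ty": -0.06,"tz": 0,"wx": 0,"wy": 0,"wz": 0,"claw": 0}
    - {"tx": 0,"ty": -0.075,"tz": 0,"wx": 0,"wy": 0,"wz": 0,"claw": 0}

```text
time_s: 14.85
position: [0.6316, 0.2452, 0.1646]
eef_rot: [[-0.187, 0.982, 0.016], [0.982, 0.187, 0.006], [0.003, 0.016, -1.0]]
contact_force: [9.9, 3.1, 26.3]
width: -0.004
finger_force: 15.4
```

Call:
arm_command:
  rows:
    - {"tx": 0,"ty": 0,"tz": -0.02,"wx": 0,"wy": 0,"wz": 0,"claw": 0}
    - {"tx": 0,"ty": 0,"tz": -0.025,"wx": 0,"wy": 0,"wz": 0,"claw": 0}
    - {"tx": 0,"ty": -0.005,"tz": -0.025,"wx": 0,"wy": 0,"wz": 0,"claw": 0}

```text
time_s: 15.22
position: [0.624, 0.2429, 0.1841]
eef_rot: [[-0.187, 0.982, 0.006], [0.982, 0.187, 0.002], [0.001, 0.006, -1.0]]
contact_force: [8.0, 0.3, 4.1]
width: 0.001
finger_force: 3.6
```

Call:
arm_command:
  rows:
    - {"tx": 0,"ty": -0.012,"tz": 0,"wx": 0,"wy": 0,"wz": 0,"claw": 0}
    - {"tx": 0,"ty": -0.024,"tz": 0,"wx": 0,"wy": 0,"wz": 0,"claw": 0}
    - {"tx": 0,"ty": -0.036,"tz": 0.002,"wx": 0,"wy": 0,"wz": 0,"claw": 0}
    - {"tx": 0,"ty": -0.048,"tz": 0.006,"wx": 0,"wy": 0,"wz": 0,"claw": 0}
    - {"tx": 0,"ty": -0.058,"tz": 0.012,"wx": 0,"wy": 0,"wz": 0,"claw": 0}

```text
time_s: 15.85
position: [0.5662, 0.2321, 0.1712]
eef_rot: [[-0.187, 0.982, 0.004], [0.982, 0.187, 0.002], [0.001, 0.004, -1.0]]
contact_force: [4.9, 0.5, 6.8]
width: 0.003
finger_force: 3.5
```

Call:
arm_command:
  rows:
    - {"tx": 0,"ty": -0.018,"tz": 0.01,"wx": 0,"wy": 0,"wz": 0,"claw": 0}
    - {"tx": 0,"ty": -0.035,"tz": 0.023,"wx": 0,"wy": 0,"wz": 0,"claw": 0}
    - {"tx": 0,"ty": -0.048,"tz": 0.038,"wx": 0,"wy": 0,"wz": 0,"claw": 0}
    - {"tx": 0,"ty": -0.06,"tz": 0.054,"wx": 0,"wy": 0,"wz": 0,"claw": 0}
    - {"tx": 0,"ty": -0.07,"tz": 0.072,"wx": 0,"wy": 0,"wz": 0,"claw": 0}

```text
time_s: 16.48
position: [0.498, 0.2191, 0.0988]
eef_rot: [[-0.187, 0.982, 0.005], [0.982, 0.187, 0.002], [0.001, 0.005, -1.0]]
contact_force: [5.3, 0.5, 5.1]
width: -0.001
finger_force: 3.0
```

Call:
arm_command:
  rows:
    - {"tx": 0,"ty": -0.005,"tz": 0.01,"wx": 0,"wy": 0,"wz": 0,"claw": 0}
    - {"tx": 0,"ty": -0.005,"tz": 0.018,"wx": 0,"wy": 0,"wz": 0,"claw": 0}
    - {"tx": 0,"ty": -0.005,"tz": 0.025,"wx": 0,"wy": 0,"wz": 0,"claw": 0}

```text
time_s: 16.85
position: [0.4902, 0.2173, 0.0726]
eef_rot: [[-0.187, 0.982, -0.003], [0.982, 0.187, 0.0], [0.001, -0.002, -1.0]]
contact_force: [-7.9, -0.7, 48.1]
width: -0.002
finger_force: 27.0
```

Shut under 48 N with the tip at the lid's top height (0.073). I'll hold for a moment, retreat, and check.

Call:
arm_command:
  rows:
    - {"tx": 0,"ty": 0,"tz": 0,"wx": 0,"wy": 0,"wz": 0,"claw": 0}
    - {"tx": 0,"ty": 0,"tz": 0,"wx": 0,"wy": 0,"wz": 0,"claw": 0}
    - {"tx": 0,"ty": 0,"tz": -0.04,"wx": 0,"wy": 0,"wz": 0,"claw": 0}
    - {"tx": 0,"ty": -0.03,"tz": -0.1,"wx": 0,"wy": 0,"wz": 0,"claw": 0}
    - {"tx": 0,"ty": -0.08,"tz": -0.15,"wx": 0,"wy": 0,"wz": 0,"claw": 0}

```text
time_s: 17.48
position: [0.4208, 0.2038, 0.2149]
eef_rot: [[-0.186, 0.982, -0.001], [0.982, 0.186, -0.0], [-0.0, -0.001, -1.0]]
contact_force: [-0.3, -0.0, 0.3]
width: -0.004
finger_force: 0.0
```

```bash
python3 - <<'E'
from h import *
c=snap('side');d=snap('scene')
cv2.imwrite('pics/z.png',np.hstack([cv2.resize(c['pixels'][100:400,200:500,::-1],(400,400)),cv2.resize(d['pixels'][110:390,190:470,::-1],(400,400))]))
print(r.read_state()['position'],r.read_state()['contact_force'])
E
```

```text
[0.41936838 0.20370048 0.2179745 ] [ 1.33479175 -0.04190064 -0.47941003]
```

View pics/z.png

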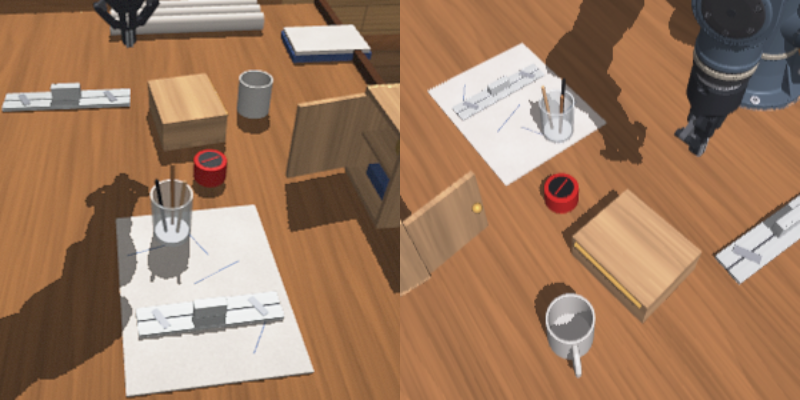

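The lid is shut at crop (187,110), and the rule lies flat on the sheet at (210,313). The cup, mug and door are where they started, and the arm is clear.

```bash
python3 -c "
from cell import r
print(r.hand_in())"
```

```text
the job is handed in; nothing more can be done
None
```

The job is handed in, though the hand-in returned no verdict: the rule lies flat on the chart, the compass, watch and dividers were pressed home before the lid was pressed shut, and the cup, mug and cubby door looked unmoved in the last pictures.

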